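Click the batch wheel of the day-colour marker forward to today's colour

ROBOT

A 7-joint arm with a two-finger parallel gripper is mounted at the origin on a cart in front of the work surface, level with it; the furniture and walls round the work are solid. World frame = base frame: x ahead of the robot, y to its left, z up, the work surface at z = 0. Lengths are in m, angles in rad, forces in N, time in s.
With the tool pointing down it reaches from about 0.425 to 1.025 m from the base axis. Payload 9.4 kg.
Tool frame: the origin (TCP) lies at the very end of the fingers, on their centre line; the grasp point (between the pads) lies 19 mm behind it; z points along the fingers, y is the line along which they close (so a half turn about z gives the same grasp; the last joint's range is limited). The gripper opens to 93 mm and grips with 3 to 60 N. Pads are 15 mm wide; open, the fingers measure 128 mm over their backs; the gripper's body (75 mm by 188 mm) begins 65 mm behind the grasp point.
Start: joints at [1.208, 0.599, -0.003, 1.599, 0.002, 0.943, -0.08], TCP at [0.204, -0.696, 0.219] pointing down, gripper open.
Joint ranges: [-2.57, 2.57], [-0.35, 1.97], [-1.29, 1.29], [0.11, 2.56], [-1.05, 4.19], [0.11, 1.86], [-2.63, 2.63]. Speed limits (rad/s): [2.22, 2.22, 3.01, 3.01, 3.14, 3.14, 3.14].

INTERFACE

Orientations are given as a rotation vector (axis times angle).
In Python, from station import manip gives the robot as it stands. The module is installed in compiled form; this text tells all that it offers.
- The arm moves only by the tool drive_tool, never from a script. Its argument "rows" is a list of rows, each a list of 7 numbers: the shift along the world's x, y, z in cm, then the turn, a rotation vector about the world's x, y, z in rad, then the finger opening in cm, from 0 to 9.3. In form: [[dx, dy, dz, ax, ay, az, fingers], ...]. A call has exactly 5 rows; each row is the pose to reach, as a shift and turn from the pose commanded when the call began; what a row does not reach only later rows make up. A row lasts 1/12 s, in which the tool goes at most 41.7 mm and 7.16 degrees, less where a joint would pass 70% of its speed; a pose out of reach is approached as far as the arm can. A call with a gripper value outside its range is refused whole. The fingers move at their own pace and stop on an object; "force" is the grip in N (left out, the last holds). Time passes only in rows, so rows that repeat a pose let the fingers close, or fill a call up. It gives the time, the measured TCP pose, the force, the opening and the grip force at its end, in the units of the state.
- manip.read_state(): the state, without advancing time (a new reading comes with each control period).
- manip.grab_frame(name): name is "scene" or "top"; returns the picture (400x640x3 uint8, red, green, blue); there is no depth.
- manip.camera_params(name): a dict with "fx", "fy", "cx", "cy" (pixels), "R" (3x3) and "t" (3): a world point X has camera coordinates R X + t. Camera axes: x right, y down, z forward; pixel columns grow to the right and rows downward; lengths in m; the calibration is good to about 2 mm. A picture is of the moment at which its call begins. camera_params takes no time and is no camera call.
- manip.job_done(): hands the job in; it is judged then, once.
Trained networks look in the newest picture that a camera, given by its name, has taken for a name from the list of things; names that differ only in an ending like _2 or _b are one class to them, and where a whole thing is asked for, a point or a joint stands for the part that bears it (a point fixed in the world has none). Each returns a list of dicts, best first, with "p" (0 to 1); they miss things now and then, are a little off and sometimes report something else, mostly with a low value. They report only what shows in the picture. A call takes as long as a camera call. They do not tell look-alikes from the thing itself.
- manip.silhouettes(camera, query): "mask" (400x640 bool, what is visible of it) and "box" ([centre column, centre row, width, height] in pixels, round what is visible of it).
- manip.pinpoint(camera, query): "uv" ([column, row] in pixels: a listed point, or the origin of a listed thing).
The state is a dict: "time": time; "qpos": joint angles; "joint_vel": joint speeds; "joint_efforts": joint torques, N m; "ee_pos": TCP position; "orientation": TCP orientation; "force": force on the tool from outside, world axes, zero at the start; "torque": the same for the moment, N m; "finger_gap": finger opening in m; "grip_force": force on a finger pad.
Only numpy, scipy, OpenCV 4.12 (cv2) and the standard library are available. Lean on these libraries where they do the work, as an engineer would, in place of code of your own. Each camera call takes 0.05 s, during which the arm holds its last target. There are 200 camera calls.

TASK

On the grey day-colour marker the wheel with black fins shows today's colour, and the wheel with silver fins, which marks the batch being prepped, is a day or more behind. With a fingertip on its fins, gently flick the silver-finned wheel forward (its top away from the robot), click by click, until it rests on the same colour as the black-finned wheel, without going past it. Leave the black-finned wheel as it is, do not lift or shove the marker, and leave the jar, the brass weight and the black pen alone.

Things in the scene. Friction and masses are not known exactly. Their poses are not given: they have to be found in the camera images.
- day_marker: Grey sheet-metal case on rubber feet, 130 x 160 x 76 mm (x, y, z), 2 to 3 kg, loose. Origin: centre of its underside; z up, x away from the robot (yaw varies), y left. Two wheels stand out of slots in its top, one axis along y, 60 mm above the underside: black-finned at y = +38 mm, silver-finned at y = -38 mm. The face straight up at x = 0, between short red index marks, is the colour shown.
- batch_wheel (a joint): Angle (rad) of the silver-finned wheel; grows as its top moves forward, to the marker's +x. It clicks into rest at whole multiples of 2*pi/7 = 0.898. Shown at 0, 1 ... 6 clicks: blue, yellow, red, white, green, orange, purple. Starts 1 to 3 clicks behind the other wheel; stops at -0.4 and 5.03. Pushing a fin takes about 3 N; once it passes the vertical a spring snaps the wheel to its next rest.
- today_wheel (a joint): Angle (rad) of the black-finned wheel: same wheel, colours, clicks and sign as the silver-finned one. It shows today's colour.
- batch_hub (a point): Centre of the silver-finned wheel, on its axis, mid-width; axes turn with it. Wheel 22 mm wide: seven-sided drum with coloured faces 29 mm from the axis (top at 89 to 92 mm above the table), and between them seven radial fins 4 mm thick, tips 50 mm from the axis. At rest a face lies level on top, the nearest fins stand 25.7 degrees either side of vertical: tips at x = +-22 mm, 105 mm above the table.
- today_hub (a point): Centre of the black-finned wheel, on its axis, mid-width; the axes turn with the wheel (y along its axle, z towards its blue face).
- batch_blue (a point): Middle of the blue face of the silver-finned wheel, 29 mm from its axis.
- today_blue (a point): Middle of the blue face of the black-finned wheel, 29 mm from its axis.
- jar: Small glass jar with black lid, 50 mm across, 56 mm high, loose, to the left of the marker. Origin: centre of its underside.
- check_weight: Brass check weight with a knob, 33 mm across, 24 mm high, loose, to the right of the marker. Origin: centre of its underside.
- pen: Black marker pen, 135 x 12 x 13 mm, lying on the table between the robot and the marker. Origin: centre of its underside, x along its length.
Not all that is in view belongs to the job. Several things have the shape of the day_marker; the one meant has the colours described above.

How it is judged:
By the outcome, as a careful person would: the job done as asked, in the order asked, and still so for the second after the job is handed in, with the robot touching nothing.
It also fails if it takes over 48 s, if anything falls off the work surface, if the arm or the gripper's body presses on something with over 40 N, if the wrist force passes 120 N, or if a joint passes its speed limit or range.

## Working session

There is one attempt and no reset: what is moved stays moved. The work goes in short steps, Python scripts to look and compute and a tool call to move; the robot and the scene stay as the last step left them, time stands still between calls to the robot, and variables do not carry over. Pictures are saved under pics/ and viewed, at most 10 in all, crops included, and the job is handed in when it is done.

Besides the shell and the picture viewer there is one more tool, called after "Emit:" by a JSON object that holds its "fn" and its "kwargs", one argument or row to a line. drive_tool: Moves the arm, as the interface text tells. Its arguments: {"type":"object","properties":{"rows":{"type":"array","items":{"type":"array","items":{"type":"number"}}},"force":{"type":"number"}},"required":["rows"]}

```bash
mkdir -p pics; python3 - <<'E'
from station import manip
import cv2,numpy as np
for c in("scene","top"):
    im=manip.grab_frame(c); cv2.imwrite(f"pics/{c}0.png",im[:,:,::-1])
    p=manip.camera_params(c); print(c,p["fx"],p["cx"],p["cy"],np.round(p["R"],3).tolist(),np.round(p["t"],3))
    for q in("day_marker","batch_hub","today_hub","batch_blue","today_blue","jar","check_weight","pen"):
        print(q,[(np.round(d["uv"]).tolist(),round(d["p"],2)) for d in manip.pinpoint(c,q)])
s=manip.read_state();print(s["time"],s["ee_pos"],s["orientation"],s["force"])
E
```

```text
scene 365.97456857996406 324.0780695479839 194.8583295724305 [[-0.612, -0.791, -0.018], [-0.513, 0.414, -0.752], [0.602, -0.451, -0.659]] [0.284 0.331 0.778]
day_marker [([420.0, 183.0], 0.86), ([322.0, 209.0], 0.79), ([214.0, 262.0], 0.72)]
batch_hub [([200.0, 244.0], 0.74), ([436.0, 168.0], 0.7), ([323.0, 186.0], 0.57)]
today_hub [([226.0, 248.0], 0.91), ([414.0, 169.0], 0.68), ([315.0, 202.0], 0.53)]
batch_blue [([194.0, 233.0], 0.92), ([438.0, 160.0], 0.67), ([329.0, 177.0], 0.59)]
today_blue [([219.0, 244.0], 0.71), ([308.0, 197.0], 0.51), ([413.0, 162.0], 0.48)]
jar [([287.0, 234.0], 0.59), ([360.0, 220.0], 0.4)]
check_weight []
pen [([362.0, 219.0], 0.72), ([322.0, 208.0], 0.52)]
top 375.60990202128085 322.47619187482576 203.20969222114806 [[-0.013, -1.0, -0.009], [-0.983, 0.014, -0.186], [0.186, 0.006, -0.983]] [-0.021  0.514  0.839]
day_marker [([329.0, 196.0], 0.89), ([189.0, 194.0], 0.69), ([464.0, 238.0], 0.68)]
batch_hub [([491.0, 249.0], 0.98), ([343.0, 187.0], 0.72), ([173.0, 177.0], 0.71)]
today_hub [([311.0, 199.0], 0.86), ([462.0, 228.0], 0.85), ([193.0, 203.0], 0.76)]
batch_blue [([168.0, 176.0], 0.91), ([346.0, 185.0], 0.83), ([340.0, 187.0], 0.6), ([494.0, 247.0], 0.59)]
today_blue [([465.0, 227.0], 0.91), ([310.0, 188.0], 0.72), ([184.0, 202.0], 0.72)]
jar [([268.0, 209.0], 0.66)]
check_weight [([381.0, 175.0], 0.43)]
pen [([345.0, 182.0], 0.59)]
0.9 [ 0.2043562  -0.69560075  0.21863589] [ 3.10955597e+00  4.47331484e-01 -6.23729713e-05] [-0.11084678 -0.20158869  0.1735999 ]
```

View pics/top0.png

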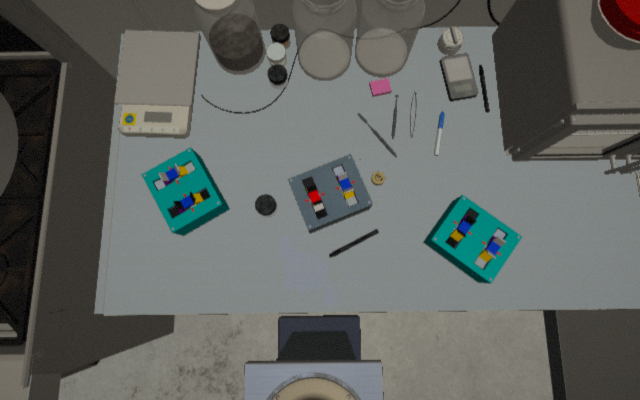

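View pics/scene0.png

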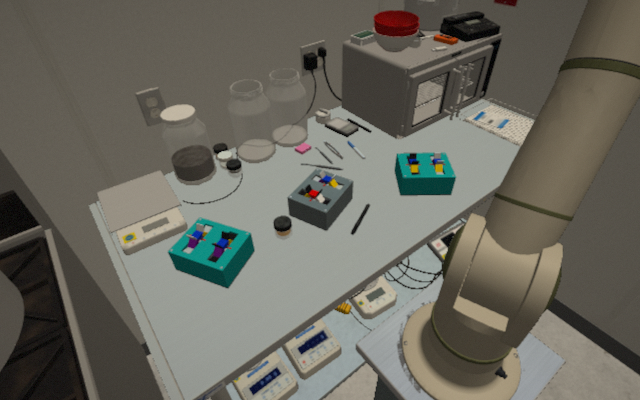

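The grey marker is at top (330,193), with its black-finned wheel at (315,198) showing red and its silver wheel at (346,186). Teal look-alikes stand on either side. I'll zoom in and measure.

```bash
cat > h.py <<'E'
import numpy as np,cv2
from station import manip
def bp(c,uv,z):
    p=manip.camera_params(c);R=np.array(p["R"]);t=np.array(p["t"])
    d=R.T@np.array([(uv[0]-p["cx"])/p["fx"],(uv[1]-p["cy"])/p["fy"],1]);o=-R.T@t
    return o+d*(z-o[2])/d[2]
def pr(c,X):
    p=manip.camera_params(c);x=np.array(p["R"])@X+np.array(p["t"])
    return np.array([p["fx"]*x[0]/x[2]+p["cx"],p["fy"]*x[1]/x[2]+p["cy"]])
E
python3 - <<'E'
from h import *
a=cv2.imread("pics/top0.png")[145:240,275:400];b=cv2.imread("pics/scene0.png")[155:240,275:375]
a=cv2.resize(a,(500,380),interpolation=cv2.INTER_CUBIC);b=cv2.resize(b,(300,255),interpolation=cv2.INTER_CUBIC)
o=np.zeros((380,800,3),np.uint8);o[:,:500]=a;o[:255,500:]=b;cv2.imwrite("pics/z0.png",o)
print("th",bp("top",(311,199),.06),bp("scene",(315,202),.06));print("bh",bp("top",(343,187),.06),bp("scene",(323,186),.06));print("o",bp("top",(329,196),0),bp("scene",(322,209),0))
for d in manip.silhouettes("top","day_marker"):
    r=cv2.minAreaRect(np.argwhere(d["mask"])[:,::-1].astype(np.float32));print(d["box"],[np.round(bp("top",q,.076)[:2],3) for q in cv2.boxPoints(r)])
print(bp("top",(381,175),.02),bp("top",(265,205),.05))
E
```

```text
th [ 0.52220306 -0.00099896  0.06      ] [ 0.51340012 -0.00610284  0.06      ]
bh [ 0.54982778 -0.0763314   0.06      ] [ 0.55572172 -0.06771375  0.06      ]
o [ 0.54125932 -0.0438349   0.        ] [ 5.28725272e-01 -4.15766395e-02  1.11022302e-16]
[182.9, 191.3, 86.7, 87.7] [array([0.582, 0.397]), array([0.653, 0.273]), array([0.495, 0.183]), array([0.429, 0.304])]
[ 0.58815104 -0.17282288  0.02      ] [0.51137777 0.10793747 0.05      ]
```

View pics/z0.png

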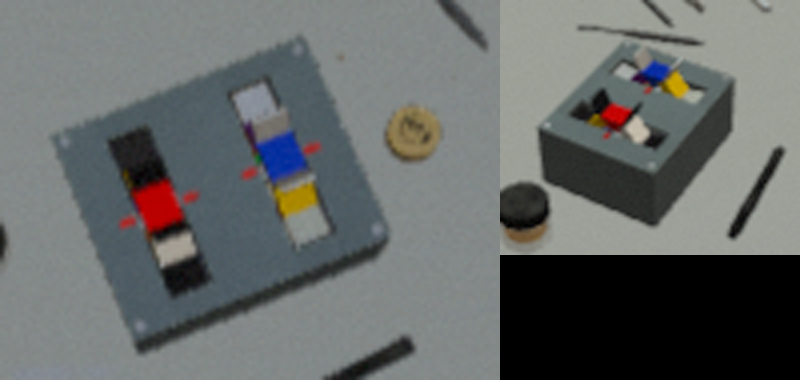

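Silver shows blue (0) and black shows red (2), with yellow next on the robot's side, so it needs two clicks. Next I'll get the precise pose from the index marks and the corner screws.

```bash
python3 - <<'E'
from h import *
f=lambda x,y:bp("top",(x/4-.4+275,y/4-.4+145),.076)[:2]
m=[f(*p) for p in((128,222),(190,197),(250,173),(313,148))];print(np.round(m,4))
c=[f(*p) for p in((66,142),(297,48),(378,230),(140,327))];print(np.round(c,4),np.mean(c,0))
print("th",(m[0]+m[1])/2,"bh",(m[2]+m[3])/2,"ctr",np.mean(m,0))
v=m[0]+m[1]-m[2]-m[3];print(np.linalg.norm(v)/2,"yaw",np.arctan2(-v[0],v[1]))
v=c[0]-c[3]+c[1]-c[2];print("yaw2",np.arctan2(v[1],v[0]))
E
```

```text
[[ 0.5166  0.0085]
 [ 0.5307 -0.0272]
 [ 0.5443 -0.0619]
 [ 0.5585 -0.0986]]
[[ 0.5643  0.0441]
 [ 0.6188 -0.0909]
 [ 0.5098 -0.1343]
 [ 0.456   0.002 ]] [ 0.53722926 -0.0447534 ]
th [ 0.52361929 -0.009339  ] bh [ 0.55141977 -0.08022708] ctr [ 0.53751953 -0.04478304]
0.07614451897510428 yaw 0.3737418879028072
yaw2 0.37503350624196413
```

Emit:
{"fn": "drive_tool", "kwargs": {
  "rows": [
    [1.8, 3.5, 0, 0, 0, 0.02, 0],
    [3.6, 7, 0, 0, 0, 0.04, 0],
    [5.4, 10.5, 0, 0, 0, 0.06, 0],
    [7.2, 14, 0, 0, 0, 0.08, 0],
    [9, 17.5, 0, 0, 0, 0.088, 0]
  ]
}}

```text
time: 1.37
ee_pos: [0.2949, -0.519, 0.2187]
orientation: [3.086, 0.585, 0.0]
force: [1.2, 0.1, 0.6]
finger_gap: 0.0645
grip_force: 0.0
```

Emit:
{"fn": "drive_tool", "kwargs": {
  "rows": [
    [1.8, 3.5, 0, 0, 0, 0, 0],
    [3.6, 7, 0, 0, 0, 0, 0],
    [5.4, 10.5, 0, 0, 0, 0, 0],
    [7.2, 14, 0, 0, 0, 0, 0],
    [9, 17.5, 0, 0, 0, 0, 0]
  ]
}}

```text
time: 1.78
ee_pos: [0.385, -0.3439, 0.2189]
orientation: [3.086, 0.583, 0.001]
force: [0.3, -0.2, -0.1]
finger_gap: 0.0309
grip_force: 0.0
```

Emit:
{"fn": "drive_tool", "kwargs": {
  "rows": [
    [1.8, 3.5, 0, 0, 0, 0, 0],
    [3.6, 7, 0, 0, 0, 0, 0],
    [5.4, 10.5, 0, 0, 0, 0, 0],
    [7.2, 14, 0, 0, 0, 0, 0],
    [9, 17.5, 0, 0, 0, 0, 0]
  ]
}}

```text
time: 2.2
ee_pos: [0.4751, -0.1688, 0.219]
orientation: [3.087, 0.583, 0.001]
force: [1.0, -0.2, 0.7]
finger_gap: 0.0012
grip_force: 0.0
```

Emit:
{"fn": "drive_tool", "kwargs": {
  "rows": [
    [1.4, 2.5, 0, 0, 0, 0, 0],
    [2.8, 5, -1, 0, 0, 0, 0],
    [4.1, 7.5, -3, 0, 0, 0, 0],
    [4.1, 7.5, -5.5, 0, 0, 0, 0],
    [4.1, 7.5, -8, 0, 0, 0, 0]
  ]
}}

```text
time: 2.62
ee_pos: [0.5169, -0.0935, 0.1383]
orientation: [3.086, 0.589, 0.004]
force: [-0.2, -0.4, -0.4]
finger_gap: 0.0005
grip_force: 0.0
```

```bash
python3 - <<'E'
from h import *
s=manip.read_state();print(s["ee_pos"],s["orientation"],s["force"])
e=np.array(s["ee_pos"]);o=np.zeros((380,800,3),np.uint8)
for i,(c,w,h) in enumerate((("top",100,95),("scene",100,95))):
    im=manip.grab_frame(c)[:,:,::-1];u=pr(c,e);v=pr(c,[.5514,-.0802,.089]);x,y=int(v[0]-50),int(v[1]-55);print(c,u-[x,y],v-[x,y])
    o[:,400*i:400*i+400]=cv2.resize(im[y:y+95,x:x+100],(400,380),interpolation=cv2.INTER_CUBIC)
cv2.imwrite("pics/z1.png",o)
E
```

```text
[ 0.51687081 -0.09348005  0.1383113 ] [3.08577249 0.58934501 0.00395612] [-0.21839409 -0.4469992  -0.36540686]
top [58.08400931 65.59116795] [50.26150388 55.39051545]
scene [60.98466907 45.99347041] [50.02484744 55.53450582]
```

View pics/z1.png

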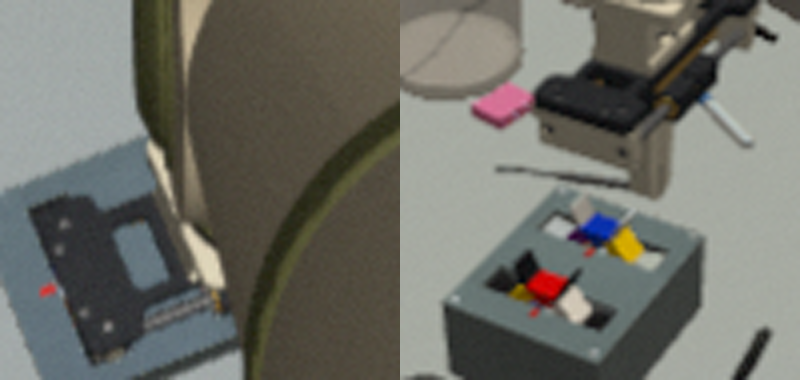

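Scene view: the closed fingertips are at about (650,190), behind the silver wheel on the robot's side, as computed. Silver is still on blue. I'll lower and start pushing.

Emit:
{"fn": "drive_tool", "kwargs": {
  "rows": [
    [0, 0, -1.2, 0, 0, 0, 0],
    [0, 0, -2.4, 0, 0, 0, 0],
    [0, 0, -3.6, 0, 0, 0, 0],
    [0, 0, -3.7, 0, 0, 0, 0],
    [0, 0, -3.7, 0, 0, 0, 0]
  ]
}}

```text
time: 3.13
ee_pos: [0.5155, -0.096, 0.1023]
orientation: [3.087, 0.583, -0.0]
force: [0.5, -0.1, -0.7]
finger_gap: 0.0006
grip_force: 0.0
```

Emit:
{"fn": "drive_tool", "kwargs": {
  "rows": [
    [0.4, 0.15, 0, 0, 0, 0, 0],
    [0.7, 0.27, 0, 0, 0, 0, 0],
    [1.0, 0.39, 0, 0, 0, 0, 0],
    [1.3, 0.51, 0, 0, 0, 0, 0],
    [1.5, 0.59, 0, 0, 0, 0, 0]
  ]
}}

```text
time: 3.55
ee_pos: [0.5308, -0.0896, 0.102]
orientation: [3.087, 0.584, 0.0]
force: [-2.1, -0.7, 1.5]
finger_gap: 0.0004
grip_force: 0.9
```

Emit:
{"fn": "drive_tool", "kwargs": {
  "rows": [
    [0.2, 0.08, 0, 0, 0, 0, 0],
    [0.4, 0.16, 0, 0, 0, 0, 0],
    [0.6, 0.24, 0, 0, 0, 0, 0],
    [0.8, 0.32, 0, 0, 0, 0, 0],
    [0.9, 0.36, 0, 0, 0, 0, 0]
  ]
}}

```text
time: 3.97
ee_pos: [0.54, -0.0858, 0.1016]
orientation: [-3.087, -0.584, -0.001]
force: [0.1, -0.8, 0.4]
finger_gap: 0.0005
grip_force: 0.2
```

Emit:
{"fn": "drive_tool", "kwargs": {
  "rows": [
    [0.15, 0.06, 0, 0, 0, 0, 0],
    [0.3, 0.12, 0, 0, 0, 0, 0],
    [0.45, 0.18, 0, 0, 0, 0, 0],
    [0.6, 0.24, 0, 0, 0, 0, 0],
    [0.6, 0.24, 0, 0, 0, 0, 0]
  ]
}}

```text
time: 4.38
ee_pos: [0.5459, -0.0835, 0.1016]
orientation: [-3.087, -0.584, -0.001]
force: [-0.1, 0.4, -0.1]
finger_gap: 0.0005
grip_force: 0.0
```

```bash
cat > look.py <<'E'
from h import *
import sys
s=manip.read_state();print(s["ee_pos"],s["force"])
im=manip.grab_frame("scene")[150:225,275:375,::-1];cv2.imwrite(sys.argv[1],cv2.resize(im,(600,450),interpolation=cv2.INTER_CUBIC))
E
python3 look.py pics/z2.png
```

```text
[ 0.54587332 -0.08348203  0.10163757] [-0.14195004  0.41337791 -0.12661602]
```

View pics/z2.png

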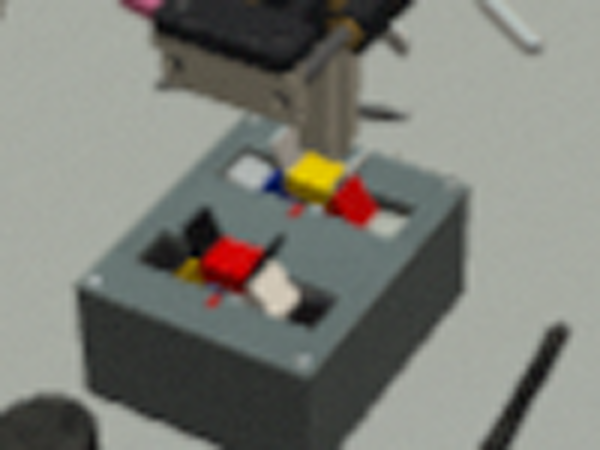

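Yellow is now on top (315,175) and the black wheel is still red: one click done. I'll lift, go back and repeat.

Emit:
{"fn": "drive_tool", "kwargs": {
  "rows": [
    [0, 0, 1.3, 0, 0, 0, 0],
    [0, 0, 2.6, 0, 0, 0, 0],
    [0, 0, 3.7, 0, 0, 0, 0],
    [-1.5, -0.6, 3.7, 0, 0, 0, 0],
    [-3.0, -1.2, 3.7, 0, 0, 0, 0]
  ]
}}

```text
time: 4.85
ee_pos: [0.5161, -0.0955, 0.1395]
orientation: [3.086, 0.585, 0.003]
force: [0.5, -0.5, -0.1]
finger_gap: 0.0004
grip_force: 0.0
```

Emit:
{"fn": "drive_tool", "kwargs": {
  "rows": [
    [0, 0, 0, 0, 0, 0, 0],
    [0, 0, -1.2, 0, 0, 0, 0],
    [0, 0, -2.4, 0, 0, 0, 0],
    [0, 0, -3.7, 0, 0, 0, 0],
    [0, 0, -3.7, 0, 0, 0, 0]
  ]
}}

```text
time: 5.27
ee_pos: [0.5151, -0.0953, 0.1001]
orientation: [-3.086, -0.584, 0.003]
force: [-0.2, -0.2, 0.2]
finger_gap: 0.0005
grip_force: 0.0
```

Emit:
{"fn": "drive_tool", "kwargs": {
  "rows": [
    [0.4, 0.15, 0, 0, 0, 0, 0],
    [0.7, 0.27, 0, 0, 0, 0, 0],
    [1.0, 0.39, 0, 0, 0, 0, 0],
    [1.3, 0.51, 0, 0, 0, 0, 0],
    [1.5, 0.59, 0, 0, 0, 0, 0]
  ]
}}

```text
time: 5.68
ee_pos: [0.531, -0.0897, 0.1022]
orientation: [3.087, 0.584, 0.001]
force: [-2.8, -0.3, 2.5]
finger_gap: 0.0002
grip_force: 0.9
```

Emit:
{"fn": "drive_tool", "kwargs": {
  "rows": [
    [0.2, 0.08, 0, 0, 0, 0, 0],
    [0.4, 0.16, 0, 0, 0, 0, 0],
    [0.6, 0.24, 0, 0, 0, 0, 0],
    [0.8, 0.32, 0, 0, 0, 0, 0],
    [0.9, 0.36, 0, 0, 0, 0, 0]
  ]
}}

```text
time: 6.1
ee_pos: [0.5401, -0.0859, 0.1017]
orientation: [-3.087, -0.584, -0.001]
force: [-0.6, -0.3, 0.7]
finger_gap: 0.0006
grip_force: 0.2
```

Emit:
{"fn": "drive_tool", "kwargs": {
  "rows": [
    [0.15, 0.06, 0, 0, 0, 0, 0],
    [0.3, 0.12, 0, 0, 0, 0, 0],
    [0.45, 0.18, 0, 0, 0, 0, 0],
    [0.6, 0.24, 0, 0, 0, 0, 0],
    [0.6, 0.24, 0, 0, 0, 0, 0]
  ]
}}

```text
time: 6.52
ee_pos: [0.5459, -0.0836, 0.1016]
orientation: [-3.087, -0.584, -0.001]
force: [0.5, 0.4, -0.0]
finger_gap: 0.0005
grip_force: 0.0
```

```bash
python3 look.py pics/z3.png
```

```text
[ 0.54588366 -0.08358455  0.10163085] [ 0.46894772  0.40106639 -0.04698656]
```

View pics/z3.png

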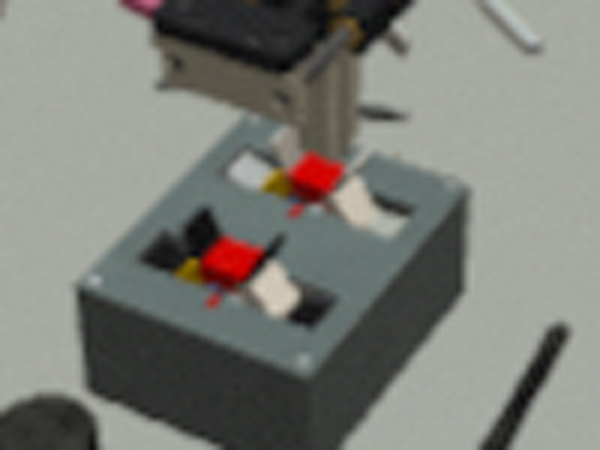

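Both wheels show red, silver at (315,175) and black at (230,258). I'll lift clear.

Emit:
{"fn": "drive_tool", "kwargs": {
  "rows": [
    [0, 0, 1.3, 0, 0, 0, 0],
    [0, 0, 2.6, 0, 0, 0, 0],
    [0, 0, 4, 0, 0, 0, 0],
    [0, 0, 7, 0, 0, 0, 0],
    [0, 0, 10, 0, 0, 0, 0]
  ]
}}

```text
time: 6.98
ee_pos: [0.5445, -0.0837, 0.2019]
orientation: [-3.086, -0.584, 0.004]
force: [1.0, 0.1, 0.8]
finger_gap: 0.0006
grip_force: 0.0
```

Emit:
{"fn": "drive_tool", "kwargs": {
  "rows": [
    [0, 0, 0, 0, 0, 0, 0],
    [0, 0, 0, 0, 0, 0, 0],
    [0, 0, 0, 0, 0, 0, 0],
    [0, 0, 0, 0, 0, 0, 0],
    [0, 0, 0, 0, 0, 0, 0]
  ]
}}

```text
time: 7.4
ee_pos: [0.5448, -0.0837, 0.2005]
orientation: [-3.086, -0.584, 0.003]
force: [0.7, 0.2, -0.2]
finger_gap: 0.0003
grip_force: 0.0
```

```bash
python3 look.py pics/z4.png
```

```text
[ 0.54475098 -0.08372183  0.20050927] [ 0.68648106  0.22623721 -0.15002874]
```

View pics/z4.png

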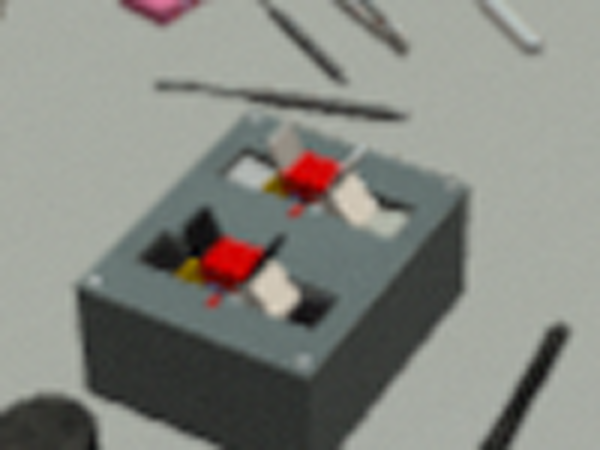

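Both wheels rest on red, the arm is clear and the marker hasn't moved.

```bash
python3 -c "
from station import manip
print(manip.job_done())"
```

```text
the job is handed in; nothing more can be done
None
```

The silver-finned wheel was flicked forward two clicks, from blue to red, and now matches the black-finned wheel; the marker did not visibly move, the arm is clear, and the job is handed in.

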